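# Open the test box and hold its spring-return key switch

## Robot

A 7-joint arm with a two-finger parallel gripper is mounted at the origin on a cart in front of the work surface, level with it; the furniture and walls round the work are solid. World frame = base frame: x ahead of the robot, y to its left, z up, the work surface at z = 0. Lengths are in m, angles in degrees, forces in N, time in s.
With the tool pointing down it reaches from about 0.35 to 0.9 m from the base axis. Payload 7.2 kg.
Tool frame: the origin (TCP) lies on the mounting face of the last link; the fingertips stand 173 mm ahead of it and the grasp point (between the pads) lies 155 mm ahead of it (finger_overhang is the z of the fingertips in the tool frame, in m); z points along the fingers, y is the line along which they close (so a half turn about z gives the same grasp; the last joint's range is limited). The gripper opens to 85 mm and grips with 20 to 120 N. Pads are 22 mm wide; open, the fingers measure 114 mm over their backs; the gripper's body (76 mm by 85 mm) begins 54 mm behind the grasp point. The pads swing forward as they close: fully open they stand 13 mm farther back than shut.
Start: joints at [61.41, 23.554, -0.728, 91.456, 0.321, 64.991, -4.71], TCP at [0.261, -0.568, 0.405] pointing down, gripper open.
Joint ranges: [-169.25, 169.25], [-16.82, 113.86], [-84.01, 82.57], [7.8, 145.47], [-59.2, 239.2], [7.22, 106.19], [-163.78, 163.78]. Speed limits (degrees/s): [136.94, 136.94, 172.46, 172.46, 180, 180, 180].

## Interface

Orientations are given as a 3x3 rotation matrix whose columns are the frame's x, y, z axes.
In Python, from rig import * gives the robot as it stands.
- The arm moves only by the tool carry_out, never from a script. Its argument "motion" is a list of rows, each an object with "linear": the shift along the tool's x, y, z in cm, a list of three; "spin": the turn about the tool's z in rad; "hand": the opening, from 0 (shut) to 1 (fully open). A call has 1 to 12 rows; each row is the pose to reach, as a shift and turn from the pose commanded when the call began, along the tool's axes at that moment; what a row does not reach only later rows make up. A row lasts 1/8 s, in which the tool goes at most 62.5 mm and 10.7 degrees, less where a joint would pass 70% of its speed; a pose out of reach is approached as far as the arm can. A call with a gripper value outside its range is refused whole. The fingers move at their own pace and stop on an object; "force" is the grip in N (left out, the last holds). Time passes only in rows, so rows that repeat a pose let the fingers close. It gives the time, the measured TCP pose, the force, the opening and the grip force at its end, in the units of the state.
- get_obs(): the state, without advancing time (a new reading comes with each control period).
- grab_frame(name): name is "scene" or "top"; returns a dict with "frame" (420x560x3 uint8, red, green, blue), "z_map" (420x560 float32, m along the optical axis (not along the pixel's ray), 0 where there is no reading), "K" (3x3 intrinsics, pixels), "xyz" and "attitude" of the camera in the world. Camera axes: x right, y up, looking along -z (the intrinsics and any distortion apply to the point x, -y, -z); pixel columns grow to the right and rows downward; lengths in m; the calibration is good to about 2 mm. A picture is of the moment at which its call begins.
- hand_in(): hands the job in; it is judged then, once.
Trained networks look in a picture, given as the dict that the camera call returned (one of the last four; its "shot" number tells which), for a name from the list of things; names that differ only in an ending like _2 or _b are one class to them, and where a whole thing is asked for, a point or a joint stands for the part that bears it (a point fixed in the world has none). Each returns a list of dicts, best first, with "confidence" (0 to 1); they miss things now and then, are a little off and sometimes report something else, mostly with a low value. They report only what shows in the picture. A call takes as long as a camera call. They do not tell look-alikes from the thing itself.
- trace(picture, name): "pixels" (420x560 bool, what is visible of it) and "uv" ([column, row] in pixels, amid what is visible of it).
- spot_point(picture, name): "uv" ([column, row] in pixels: a listed point, or the origin of a listed thing).
The state is a dict: "time": time; "q": joint angles; "dq": joint speeds; "effort": joint torques, N m; "ee_pos": TCP position; "orientation": TCP orientation; "force": force on the tool from outside, world axes, zero at the start; "moment": the same for the moment, N m; "grip_width": opening from 0.0 (shut) to 1.0 (fully open); "gripper_force": force on a finger pad.
Only numpy, scipy, OpenCV 4.12 (cv2) and the standard library are available. Lean on these libraries where they do the work, as an engineer would, in place of code of your own. Each camera call takes 0.05 s, during which the arm holds its last target. There are 200 camera calls.

## Task

Raise the stiff lid of the grey test box by its bar until it leans back like a laptop screen, about 110 degrees from closed, and let go of it. Then take the key with the rectangular bow out of the key rack, work it down past the sticky pins of the box's lock until its collar sits fully home, and turn it a quarter turn clockwise to its stop. The switch springs back, so finish while still gripping the key and holding it turned; leave the round-bowed key in the rack.

Things in the scene. Friction and masses are not known exactly. Their poses are not given: they have to be found in the camera images.
- test_box: Grey metal test box fixed to the bench, 130 (x, depth) x 150 (y, width) mm, 50 high to its rim and 56 with the lid shut. Origin: centre of its underside. Its -x side more or less faces the robot. Under the lid is a deck at z = 40 with a 10 mm rim round it and the lock at x = -22, y = 0.
- lid (a joint): Angle of the lid in rad: 0 shut, grows as its front (-x) edge rises; end of travel 2.4; wanted 1.92 (110 degrees). The stiff hinge stays where it is left; about 3 to 6 N at the bar moves it. It starts shut or slightly ajar (up to 0.25). The low lid covers the lock.
- lid_hinge (a point): Point on the lid's hinge axis, middle of the far (+x) edge of the box, 53 mm above the bench; the axis runs along the box's y.
- lid_bar (a point): Middle of the lid's pull bar: a round steel bar, 10 mm diameter, 84 mm long along the box's y on two 8 mm arms, in the plane of the 6 mm thick lid, 40 mm beyond its front edge, 167 mm from the hinge axis, 53 mm above the bench when shut. Can be pinched from above (closing along the box's x); it turns in the fingers as the lid rises.
- lock (a joint): Turn of the lock cylinder in rad: 0 at rest, grows clockwise seen from above, stop at 1.6 (a quarter turn). The blade has about 0.15 rad of play, so the hand turns some 1.75 to the stop. Springs back to 0 (0.05 N m at rest, 0.15 at the stop). Two sticky pins jut from the wide keyway sides, 9 and 17 mm deep; each gives way to 4 N sideways and stays put: press with 5 to 15 N, a small wiggle helps.
- lock_mouth (a point): Centre of the cylinder's top face, 40.5 mm above the bench, turning with the lock: its x is across the keyway, its y along the keyway, z up. At rest its axes are parallel to the box's. Keyway 7 (x) x 16 (y) mm with a 2 mm bevelled mouth, deeper than the blade. A steel ring round it, 25 mm inside and 40 mm outside diameter, stands 3 mm above the deck.
- key: The key to use: rectangular dark steel bow. It stands upright, blade down, in one of the two rack slots. Origin: centre of the blade's tip, z up along the key. Blade 5 (x) x 14 (y) mm with tapered tip, z = 0 to 26; collar of 18 mm diameter, z = 26 to 31; flat bow 12 (x, grip across this) x 34 (y) mm, z = 31 to 69. 60 g. It fits the lock either way round (half turn).
- key_shoulder (a point): Centre of the underside of that key's collar, 26 mm above the blade tip. Fully home means that it rests on the lock's top face (on point lock_mouth).
- round_key: The other key, to be left alone: round disc bow of 38 mm diameter and 12 mm thick, otherwise the same blade and collar; in the other rack slot.
- rack: Aluminium key rack fixed to the bench: block 56 (x) x 120 (y) x 36 (z) mm, origin at the centre of its underside, with two key slots at y = +40 and -40 mm, 7 (x) x 16 (y) mm, 30 deep. The keys' collars rest on its top; lift a key more than 30 mm to clear it.
Things that resemble listed ones, but are neither listed nor needed, are in the scene too. Leave any blue, turquoise or white look-alike of the key alone.

How it is judged (in metres and radians):
On the way, in this order (a step that is already met when the one before it is completed fails the run):
1. the lid is set at about 110 degrees and let go (value of joint lid between 1.7 and 2.14 rad and distance between the grasp point and lid_bar above 0.05 m), for 0.2 s.
2. the key is fully home in the lock, held, not yet turned (horizontal distance between key_shoulder and lock_mouth below 0.004 m and z of key_shoulder in the frame of lock_mouth below 0.0035 m and angle between key's own z axis and vertical below 0.12 rad and contact force between the fingers and key above 1 N and value of joint lock below 0.5 rad), for 0.1 s.
3. the key is turned a quarter clockwise (horizontal distance between key_shoulder and lock_mouth below 0.004 m and z of key_shoulder in the frame of lock_mouth below 0.0035 m and angle between key's own z axis and vertical below 0.12 rad and contact force between the fingers and key above 1 N and value of joint lock above 1.3 rad), for 0.3 s.
At the end, for the whole second after the job is handed in: The robot still grips the key (finger force over 1 N), which is fully home (collar within 3.5 mm of the lock's face, within 4 mm of its axis, upright within 0.12 rad) and turned clockwise at least 1.30 rad; the lid stands at 1.70 to 2.14 rad; the round-bowed key is within 20 mm of where it was (all of step 3 and value of joint lid between 1.7 and 2.14 rad and velocity of joint lock below 0.1 rad/s and distance of round_key from where it was at the start of the episode below 0.02 m); the arm keeps its last pose, push and grip.
It fails at once if the round-bowed key is taken out or displaced by more than 20 mm (distance of round_key from where it was at the start of the episode above 0.02 m).
It also fails if it takes over 61 s, if anything falls off the work surface, if the arm or the gripper's body presses on something with over 40 N, if the wrist force passes 120 N, or if a joint passes its speed limit or range.

## Working session

There is one attempt and no reset: what is moved stays moved. The work goes in short steps, Python scripts to look and compute and a tool call to move; the robot and the scene stay as the last step left them, time stands still between calls to the robot, and variables do not carry over. Pictures are saved under pics/ and viewed, at most 10 in all, crops included, and the job is handed in when it is done.

Besides the shell and the picture viewer there is one more tool, called after "Call:" by a JSON object that holds its "fn" and its "kwargs". carry_out: Moves the arm, as the interface text tells. Its arguments: {"type":"object","properties":{"motion":{"type":"array"},"force":{"type":"number"}},"required":["motion"]}

```bash
ls; mkdir -p pics; cat > h.py <<'E'
from rig import *
import numpy as np, cv2
def world(p,uv,d=None):
    u,v=uv
    if d is None: d=p["z_map"][int(round(v)),int(round(u))]
    K=p["K"]; x=(u-K[0][2])/K[0][0]*d; y=(v-K[1][2])/K[1][1]*d
    return np.array(p["xyz"])+np.array(p["attitude"])@np.array([x,-y,-d])
def onplane(p,uv,z):
    a=world(p,uv,1.0); c=np.array(p["xyz"]); return c+(a-c)*(z-c[2])/(a[2]-c[2])
def cloud(p):
    d=p["z_map"]; K=np.array(p["K"]); v,u=np.mgrid[:420,:560]
    P=np.stack([(u-K[0,2])/K[0,0]*d,-(v-K[1,2])/K[1,1]*d,-d],-1)
    return P@np.array(p["attitude"]).T+np.array(p["xyz"])
E
python3 - <<'E'
from h import *
o=get_obs(); print({k:np.round(v,3).tolist() for k,v in o.items()})
for n in("scene","top"):
    p=grab_frame(n); print(n,p.keys(),np.round(p["xyz"],3),np.round(p["attitude"],3).tolist(),np.round(p["K"],1).tolist(),(p["z_map"]==0).mean())
    cv2.imwrite(f"pics/{n}0.png",p["frame"][...,::-1])
    for k in("test_box","key","round_key","rack","lid"):
        for r in trace(p,k): print(n,k,round(r["confidence"],2),np.round(r["uv"]),r["pixels"].sum(),np.round(world(p,r["uv"]),3))
    for k in("lid_bar","lid_hinge","key_shoulder","key","rack","test_box","round_key","lock_mouth"):
        for r in spot_point(p,k): print(n,k,"pt",round(r["confidence"],2),np.round(r["uv"],1),np.round(world(p,r["uv"]),3))
E
```

```text
pics
{'time': 0.0, 'q': [61.41, 23.601, -0.73, 91.504, 0.324, 64.991, -4.71], 'dq': [-0.016, -0.059, 0.044, 0.078, 0.1, -0.01, 0.121], 'effort': [-0.0, -60.063, 0.682, -29.941, 0.014, 0.011, -0.0], 'ee_pos': [0.261, -0.568, 0.404], 'orientation': [[0.909, 0.418, -0.001], [0.418, -0.909, 0.001], [-0.0, -0.002, -1.0]], 'force': [-0.272, -0.245, 0.119], 'moment': [0.014, -0.019, -0.057], 'gripper_force': 0.0, 'grip_width': 0.997}
scene dict_keys(['frame', 'z_map', 'K', 'xyz', 'attitude', 'shot']) [0.082 0.478 0.562] [[-0.757, 0.4, -0.517], [-0.653, -0.436, 0.619], [0.022, 0.806, 0.591]] [[434.7, 0.0, 281.2], [0.0, 434.7, 205.2], [0.0, 0.0, 1.0]] 0.0039115646258503405
scene test_box 0.58 [339. 170.] 3376 [ 0.507 -0.227  0.066]
scene key 0.89 [230. 299.] 350 [0.417 0.187 0.065]
scene key 0.8 [293. 183.] 296 [ 0.558 -0.131  0.054]
scene key 0.77 [331. 210.] 297 [ 0.45  -0.117  0.047]
scene key 0.71 [257. 265.] 447 [0.442 0.103 0.058]
scene key 0.37 [346. 162.] 1930 [ 0.513 -0.263  0.066]
scene round_key 0.65 [295. 246.] 287 [0.418 0.035 0.07 ]
scene rack 0.84 [279. 273.] 2158 [0.417 0.076 
[... 1778 characters left out ...]
.8] [ 0.438 -0.285  0.001]
top lid_hinge pt 0.64 [417.6 153.1] [ 0.604 -0.282  0.055]
top key_shoulder pt 0.67 [184.  247.1] [0.434 0.172 0.043]
top key_shoulder pt 0.67 [415.9 238.5] [ 0.439 -0.264  0.076]
top key_shoulder pt 0.51 [331.  231.4] [ 0.46  -0.115  0.001]
top key_shoulder pt 0.51 [346.  177.8] [ 0.557 -0.141  0.068]
top key pt 0.72 [184.8 249. ] [0.43  0.173 0.032]
top key pt 0.7 [338.3 179.6] [ 0.566 -0.134 -0.003]
top key pt 0.57 [223.8 242.5] [0.439 0.09  0.078]
top key pt 0.48 [333.8 231.6] [ 0.456 -0.115  0.066]
top rack pt 0.97 [243.6 249.2] [0.427 0.058 0.037]
top test_box pt 0.72 [409.1 190.2] [ 0.531 -0.26   0.063]
top round_key pt 0.71 [263.7 250.8] [0.422 0.016 0.076]
```

```bash
python3 - <<'E'
import cv2
a=cv2.imread("pics/scene0.png");b=cv2.imread("pics/top0.png")
cv2.imwrite("pics/a1.png",cv2.resize(a,(784,588)));cv2.imwrite("pics/b1.png",cv2.resize(b[100:310,140:510],(799,453),interpolation=cv2.INTER_CUBIC))
E
```

```text
(no output)
```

View pics/a1.png

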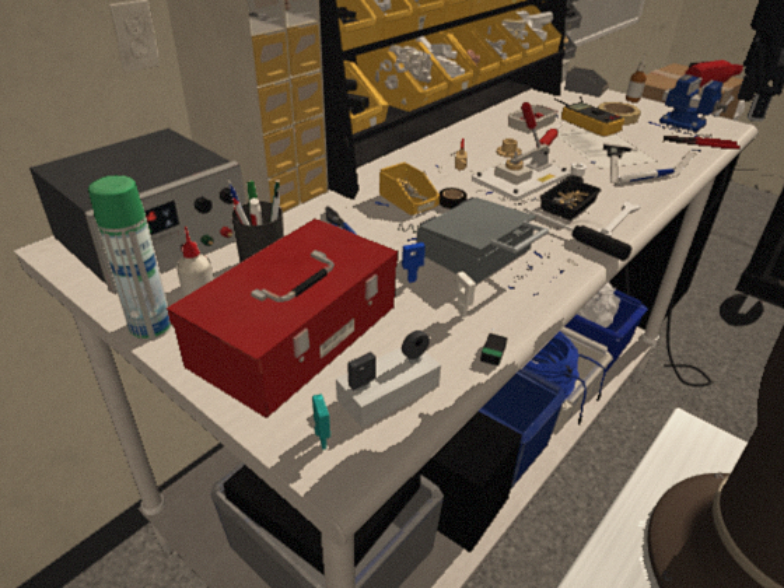

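View pics/b1.png

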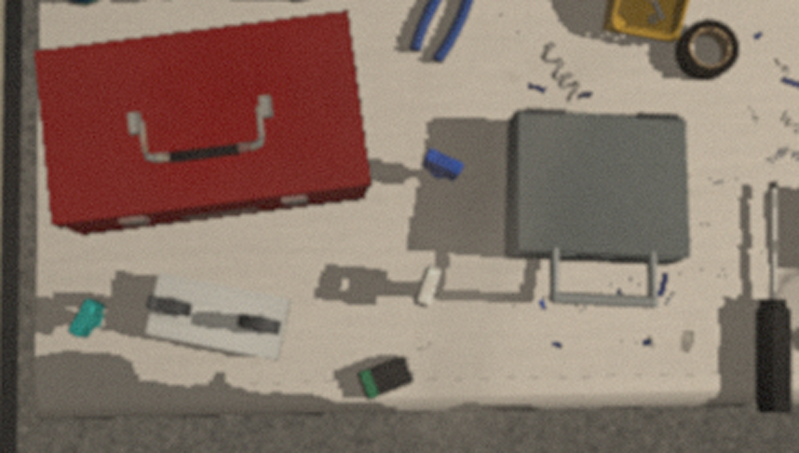

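The scene view shows two dark keys in the rack. The rectangular-bow key is at scene pixel (258,264), top pixel (218,242), in the left (+y) slot. The round disc key is at scene (296,246), top (260,250). The turquoise key (228,300), white key (331,208) and blue key (295,184) stand loose and are look-alikes. The one meant is the dark rectangular one. Next I'll measure, and make the confirming crop.

```bash
python3 - <<'E'
from h import *
ps=[grab_frame("scene"),grab_frame("top")]
cv2.imwrite("pics/keycrop.png",cv2.resize(ps[0]["frame"][220:320,210:330,::-1],(720,600),interpolation=cv2.INTER_CUBIC))
def rect(P,n):
    (c,s,a)=cv2.minAreaRect((P[:,:2]*1000).astype(np.float32)); print(n,len(P),"c",np.round(c,1),"size",np.round(s,1),"ang",round(a,1),"z",np.round(np.percentile(P[:,2],[5,50,95]),4))
for n,p in zip(("scene","top"),ps):
    C=cloud(p); X,Y,Z=C[...,0],C[...,1],C[...,2]
    box=(X>.46)&(X<.625)&(Y>-.4)&(Y<-.16)&(Z>.05)&(Z<.12)
    Q=C[box]; 
    A=np.c_[Q[:,:2],np.ones(len(Q))]; k=np.linalg.lstsq(A,Q[:,2],rcond=None)[0]
    for _ in range(3):
        g=abs(Q[:,2]-A@k)<.004; k=np.linalg.lstsq(A[g],Q[g,2],rcond=None)[0]
    print("plane",np.round(k,3),"tilt",np.arctan(np.hypot(*k[:2])),"dir",np.degrees(np.arctan2(k[1],k[0]))); rect(Q[g],"lid")
    m=((X>.415)&(X<.458)&(Y>-.34)&(Y<-.2)&(Z>.05)&(Z<.13)); rect(C[m],"bar")
    r=(X>.37)&(X<.49)&(Y>-.03)&(Y<.16)
    rect(C[r&(Z>.03)&(Z<.038)],"rack")
    rect(C[r&(Z>.06)&(Z<.1)&(Y>.065)],"rectkey"); rect(C[r&(Z>.06)&(Z<.1)&(Y<.055)],"roundkey")
    rect(C[r&(Z>.072)&(Z<.1)&(Y>.065)],"rectkey top")
    t=(X>.4)&(X<.8)&(Y>-.06)&(Y<.3)&(Z>.11)&(Z<.2); rect(C[t],"toolbox")
E
```

```text
plane [-0.103  0.005  0.119] tilt 0.10310740822009998 dir 177.26761016454412
lid 1752 c [ 531.3 -278. ] size [152.1 148.9] ang 86.2 z [0.0561 0.0629 0.0687]
bar 191 c [ 444.7 -271.3] size [93.9 29.3] ang 87.4 z [0.0676 0.073  0.0757]
rack 1299 c [431.2  63.9] size [120.6  58.2] ang 77.2 z [0.032  0.0355 0.0371]
rectkey 237 c [439.5 103.1] size [34.9 13.8] ang 77.1 z [0.0613 0.0757 0.0793]
roundkey 204 c [421.7  25.8] size [35.8 13.6] ang 79.3 z [0.0617 0.0709 0.0784]
rectkey top 150 c [439.5 103.1] size [34.9 13.8] ang 77.2 z [0.0733 0.0779 0.0795]
toolbox 2053 c [675.6  73.5] size [230.9 276.7] ang 6.3 z [0.1111 0.1441 0.1948]
plane [-0.106  0.009  0.123] tilt 0.10574317034040243 dir 174.8863867745996
lid 5206 c [ 534.9 -257.2] size [192.5 151.3] ang 86.5 z [0.0564 0.0631 0.0698]
bar 337 c [ 445.7 -270.9] size [92.2 24.6] ang 89.6 z [0.0705 0.0745 0.0777]
rack 1343 c [434.5  65.3] size [120.3  55.8] ang 77.5 z [0.0334 0.0359 0.0377]
rectkey 125 c [443.  104.3] size [34.4 11.6] ang 77.5 z [0.0739 0.0786 0.0812]
roundkey 132 c [425.7  26.1] size [37.4 12.3] ang 77.5 z [0.0657 0.076  0.0801]
rectkey top 119 c [443.  104.3] size [34.4 11.6] ang 77.5 z [0.076  0.0787 0.0813]
toolbox 1306 c [677.8  73.4] size [227.  271.6] ang 6.6 z [0.1108 0.1367 0.1941]
```

View pics/keycrop.png

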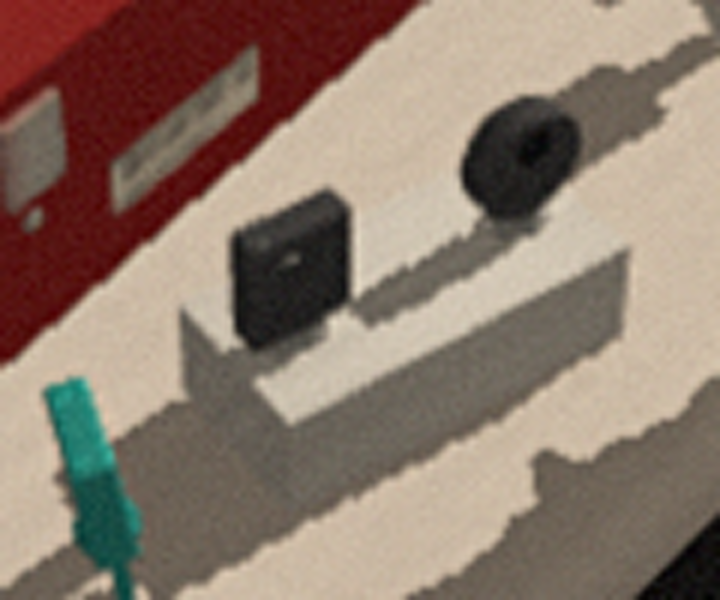

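The crop confirms it: the dark key at crop (290,265) has a rectangular bow in the left (+y) slot, and the one at (520,155) is the round disc. Now I'll refine the bar and box.

```bash
cat >> h.py <<'E'
def R2(deg):
    a=np.radians(deg); return np.array([[np.cos(a),-np.sin(a)],[np.sin(a),np.cos(a)]])
def goto(xyz,yaw_y,o=None):
    """shift (cm, tool axes) & spin for grasp point xyz with tool y at world angle yaw_y (deg, mod 180), tool down"""
    o=o or get_obs(); R=np.array(o["orientation"]); g=np.array(o["ee_pos"])+.155*R[:,2]
    d=R.T@(np.array(xyz)-g)*100
    cur=np.degrees(np.arctan2(R[1,1],R[0,1])); s=[-np.radians((yaw_y-cur+k)) for k in(-360,-180,0,180,360)]
    print("g",np.round(g,4),"yaw_y",round(cur,2),"lin",np.round(d,2),"spin",np.round(sorted(s,key=abs)[:2],3),"q7",o["q"][6],"F",np.round(o["force"],1),"t",o["time"])
E
python3 - <<'E'
from h import *
yaw=-3.6
for n in("scene","top"):
    p=grab_frame(n); C=cloud(p); B=C.copy(); B[...,:2]=(C[...,:2]-[.53,-.27])@R2(yaw)
    X,Y,Z=B[...,0],B[...,1],B[...,2]
    lid=(abs(Y)<.12)&(X>-.09)&(X<.09)&(Z>.052)&(Z<.09)
    # y edges of lid top, per X-slab
    for a in(-.05,-.02,.01,.04):
        q=B[lid&(abs(X-a)<.015)]; print(n,"lid y",a,np.round([q[:,1].min(),q[:,1].max()],4),end=" ")
    for a in(-.04,-.01,.02):
        q=B[lid&(abs(Y-a)<.02)]; print("x",a,np.round([q[:,0].min(),q[:,0].max()],4),end=" ")
    print()
    bar=(abs(Y)<.07)&(X>-.125)&(X<-.075)&(Z>.06)
    q=B[bar]; print(" bar y",np.round([q[:,1].min(),q[:,1].max()],4))
    for a in(-.03,-.015,0,.015,.02):
        s=q[abs(q[:,1]-a)<.008]; s=s[s[:,0]<-.08]
        if len(s): print("  ",a,len(s),np.round([s[:,0].min(),np.median(s[:,0]),s[:,0].max(),np.median(s[:,2]),s[:,2].max()],4))
E
```

```text
scene lid y -0.05 [-0.0815  0.0666] scene lid y -0.02 [-0.0825  0.067 ] scene lid y 0.01 [-0.0834  0.0673] scene lid y 0.04 [-0.0836  0.1189] x -0.04 [-0.0895  0.0725] x -0.01 [-0.0894  0.071 ] x 0.02 [-0.0896  0.0744] 
 bar y [-0.0519  0.0394]
   -0.03 25 [-0.0992 -0.096  -0.0907  0.0735  0.0764]
   -0.015 22 [-0.0993 -0.096  -0.0894  0.0738  0.0768]
   0 25 [-0.1001 -0.0969 -0.0894  0.0737  0.0766]
   0.015 22 [-0.0991 -0.0962 -0.0911  0.0747  0.0765]
   0.02 24 [-0.0995 -0.097  -0.0901  0.0745  0.076 ]
top lid y -0.05 [-0.0808  0.0672] top lid y -0.02 [-0.0818  0.0676] top lid y 0.01 [-0.0824  0.0671] top lid y 0.04 [-0.0821  0.0673] x -0.04 [-0.0897  0.0783] x -0.01 [-0.09    0.0759] x 0.02 [-0.0899  0.0796] 
 bar y [-0.0528  0.0397]
   -0.03 47 [-0.0949 -0.0911 -0.0854  0.0751  0.0776]
   -0.015 48 [-0.0953 -0.0901 -0.0857  0.0751  0.078 ]
   0 44 [-0.0944 -0.0904 -0.0865  0.0754  0.0786]
   0.015 51 [-0.0949 -0.0907 -0.0849  0.0743  0.0785]
   0.02 49 [-0.095  -0.0896 -0.0855  0.0745  0.0785]
```

```bash
python3 - <<'E'
from h import *
b=np.r_[np.array([.53,-.27])+R2(-3.6)@[-.0925,-.007],.14]; print(b)
goto(b,-3.6)
E
```

```text
[ 0.43724299 -0.27117806  0.14      ]
g [ 0.261  -0.5679  0.2497] yaw_y -65.32 lin [ 28.41 -19.6   10.97] spin [-1.077  2.064] q7 -4.708921600554569 F [0.2 0.5 0. ] t 1.6
```

Call:
{"fn": "carry_out", "kwargs": {"motion": [{"linear": [4.4,-3.0,1.2],"spin": -0.17,"hand": 0.42},{"linear": [8.7,-6.0,2.4],"spin": -0.33,"hand": 0.42},{"linear": [13.0,-9.0,3.8],"spin": -0.5,"hand": 0.42},{"linear": [17.4,-12.0,5.2],"spin": -0.66,"hand": 0.42},{"linear": [21.7,-15.0,6.8],"spin": -0.83,"hand": 0.42},{"linear": [26.0,-18.0,8.8],"spin": -1.0,"hand": 0.42},{"linear": [28.4,-19.6,10.4],"spin": -1.077,"hand": 0.42},{"linear": [28.4,-19.6,11.0],"spin": -1.077,"hand": 0.42},{"linear": [28.4,-19.6,11.0],"spin": -1.077,"hand": 0.42},{"linear": [28.4,-19.6,11.0],"spin": -1.077,"hand": 0.42}]}}

```text
time: 2.85
ee_pos: [0.4367, -0.2725, 0.2951]
orientation: [[0.066, 0.998, 0.0], [0.998, -0.066, -0.001], [-0.001, 0.0, -1.0]]
force: [0.0, -0.8, -0.1]
grip_width: 0.422
gripper_force: 0.0
```

```bash
python3 - <<'E'
from h import *
goto([.4372,-.2712,.07],-3.6); print(get_obs()["grip_width"])
p=grab_frame("top"); q=grab_frame("scene")
cv2.imwrite("pics/c.png",np.hstack([cv2.resize(p["frame"][130:300,340:500],(400,425)),cv2.resize(q["frame"][90:260,280:440],(400,425))])[...,::-1])
E
```

```text
g [ 0.4368 -0.2726  0.1401] yaw_y -3.76 lin [0.15 0.03 7.01] spin [-3.000e-03  3.139e+00] q7 13.54603211093139 F [ 0.  -0.8 -0.1] t 2.85
0.42198519468977647
```

View pics/c.png

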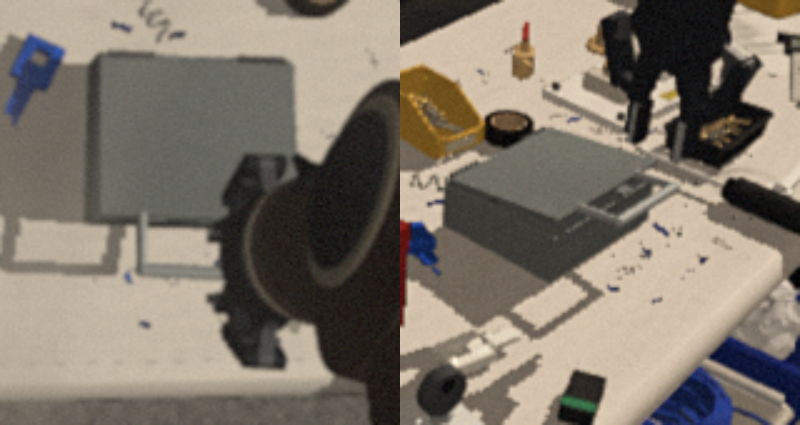

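The picture shows the gripper above the bar, with its tips at about (640,130) and (682,150) in the right half of the composite. I'll check numerically where they should project, then descend.

```bash
python3 - <<'E'
from h import *
q=grab_frame("scene"); C=np.array(q["attitude"]);K=np.array(q["K"])
def pr(P):
    c=C.T@(np.array(P)-q["xyz"]); return np.round([K[0,2]+K[0,0]*c[0]/-c[2],K[1,2]-K[1,1]*c[1]/-c[2]],1)
def cr(uv): return np.round((uv-np.array([280,90]))*2.5+[400,0])
for P in([.4368,-.2726,.122],[.4368+.03,-.2726,.122],[.4368-.03,-.2726,.122],[.4372,-.2712,.07],[.4372,-.3132,.07],[.4372,-.2292,.07]): print(P,pr(P),cr(pr(P)))
D=cloud(q); m=(abs(D[...,0]-.4368)<.06)&(abs(D[...,1]+.2726)<.04)&(D[...,2]>.1)&(D[...,2]<.16)
P=D[m]; print(len(P))
for lo,hi in((.1,.115),(.115,.125),(.125,.14),(.14,.16)):
    s=P[(P[:,2]>lo)&(P[:,2]<hi)]
    if len(s): print(lo,len(s),np.round(s.min(0),3),np.round(s.max(0),3))
E
```

```text
[0.4368, -0.2726, 0.122] [382.2 150.4] [656. 151.]
[0.4668, -0.2726, 0.122] [369.8 145.6] [624. 139.]
[0.40680000000000005, -0.2726, 0.122] [395.  155.3] [688. 163.]
[0.4372, -0.2712, 0.07] [377.9 171.8] [645. 205.]
[0.4372, -0.3132, 0.07] [387.6 164.4] [669. 186.]
[0.4372, -0.2292, 0.07] [367.6 179.5] [619. 224.]
309
0.115 9 [ 0.411 -0.282  0.122] [ 0.455 -0.261  0.125]
0.125 117 [ 0.403 -0.287  0.125] [ 0.468 -0.259  0.14 ]
0.14 183 [ 0.403 -0.287  0.14 ] [ 0.468 -0.26   0.16 ]
```

Call:
{"fn": "carry_out", "kwargs": {"motion": [{"linear": [0.1,0,2.5],"spin": 0,"hand": 0.42},{"linear": [0.1,0,5.0],"spin": 0,"hand": 0.42},{"linear": [0.1,0,6.8],"spin": 0,"hand": 0.42},{"linear": [0.1,0,6.9],"spin": 0,"hand": 0.42},{"linear": [0.1,0,6.9],"spin": 0,"hand": 0.0},{"linear": [0.1,0,6.9],"spin": 0,"hand": 0.0},{"linear": [0.1,0,6.9],"spin": 0,"hand": 0.0},{"linear": [0.1,0,6.9],"spin": 0,"hand": 0.0},{"linear": [0.1,0,6.9],"spin": 0,"hand": 0.0}], "force": 25}}

```text
time: 4.12
ee_pos: [0.4371, -0.2705, 0.2259]
orientation: [[0.063, 0.998, 0.0], [0.998, -0.063, -0.001], [-0.001, 0.0, -1.0]]
force: [-2.3, -1.3, 2.4]
grip_width: 0.104
gripper_force: 24.6
```

Call:
{"fn": "carry_out", "kwargs": {"motion": [{"linear": [0,0.24,-1.57],"spin": 0,"hand": 0.0},{"linear": [0,0.65,-3.18],"spin": 0,"hand": 0.0},{"linear": [0,1.23,-4.75],"spin": 0,"hand": 0.0},{"linear": [0,1.95,-6.26],"spin": 0,"hand": 0.0},{"linear": [0,2.83,-7.68],"spin": 0,"hand": 0.0},{"linear": [0,3.84,-9.01],"spin": 0,"hand": 0.0},{"linear": [0,4.97,-10.23],"spin": 0,"hand": 0.0},{"linear": [0,6.23,-11.33],"spin": 0,"hand": 0.0},{"linear": [0,7.59,-12.3],"spin": 0,"hand": 0.0},{"linear": [0,9.03,-13.13],"spin": 0,"hand": 0.0},{"linear": [0,10.56,-13.81],"spin": 0,"hand": 0.0}]}}

```text
time: 5.5
ee_pos: [0.5418, -0.2775, 0.3662]
orientation: [[0.064, 0.998, -0.002], [0.998, -0.064, -0.001], [-0.002, -0.002, -1.0]]
force: [-8.9, -1.8, 6.9]
grip_width: 0.104
gripper_force: 25.5
```

Call:
{"fn": "carry_out", "kwargs": {"motion": [{"linear": [0,1.58,-0.53],"spin": 0,"hand": 0.0},{"linear": [0,3.21,-0.89],"spin": 0,"hand": 0.0},{"linear": [0,4.87,-1.09],"spin": 0,"hand": 0.0},{"linear": [0,6.54,-1.13],"spin": 0,"hand": 0.0},{"linear": [0,8.2,-1.0],"spin": 0,"hand": 0.0},{"linear": [0,9.85,-0.7],"spin": 0,"hand": 0.0},{"linear": [0,11.45,-0.24],"spin": 0,"hand": 0.0},{"linear": [0,12.23,0.05],"spin": 0,"hand": 0.0},{"linear": [0,12.23,0.05],"spin": 0,"hand": 0.0},{"linear": [0,12.23,0.05],"spin": 0,"hand": 0.0}]}}

```text
time: 6.75
ee_pos: [0.6652, -0.2855, 0.3643]
orientation: [[0.064, 0.998, 0.003], [0.998, -0.064, -0.002], [-0.001, 0.003, -1.0]]
force: [3.4, -5.4, 0.8]
grip_width: 0.1
gripper_force: 25.7
```

Call:
{"fn": "carry_out", "kwargs": {"motion": [{"linear": [0,0,0],"spin": 0,"hand": 0.42},{"linear": [0,0,0],"spin": 0,"hand": 0.42},{"linear": [0,0,0],"spin": 0,"hand": 0.42},{"linear": [0,0,-1.5],"spin": 0,"hand": 0.42},{"linear": [0,0,-4.5],"spin": 0,"hand": 0.42},{"linear": [0,0,-8.0],"spin": 0,"hand": 0.42},{"linear": [0,0,-8.0],"spin": 0,"hand": 0.42},{"linear": [5,-5,-8.0],"spin": 0,"hand": 0.42},{"linear": [9,-9,-8.0],"spin": 0,"hand": 0.42},{"linear": [13,-13,-8.0],"spin": 0,"hand": 0.42}]}}

```text
time: 8.0
ee_pos: [0.5416, -0.1449, 0.4432]
orientation: [[0.063, 0.998, -0.0], [0.998, -0.063, 0.0], [0.0, -0.0, -1.0]]
force: [1.9, 1.0, 0.7]
grip_width: 0.42
gripper_force: 0.0
```

```bash
python3 - <<'E'
from h import *
goto([.4415,.1037,.14],-12.4); print(get_obs()["grip_width"])
out=[]
hz=np.array([.53,-.27])+R2(-3.6)@[.0735,-.0075]
for n in("top","scene"):
    p=grab_frame(n); C=cloud(p); B=C.copy(); B[...,:2]=(C[...,:2]-hz)@R2(-3.6)
    m=(abs(B[...,1])<.06)&(B[...,2]>.09)&(B[...,2]<.165)&(B[...,0]>-.05)&(B[...,0]<.12); q=B[m]
    if len(q)>30: k=np.polyfit(q[:,2],q[:,0],1); print(n,len(q),"lid",np.pi/2+np.arctan(k[0]),np.polyval(k,.053))
    for k in("lock_mouth","lid_bar","test_box"):
        for r in spot_point(p,k): print(n,k,round(r["confidence"],2),np.round(r["uv"],1),np.round(world(p,r["uv"]),4),np.round(onplane(p,r["uv"],.0405),4))
    print(np.round(cloud(p)[::1][(0)],2).shape)
    f=p["frame"][110:280,330:490] if n=="top" else p["frame"][90:260,280:440]
    out.append(cv2.resize(f,(400,425)))
cv2.imwrite("pics/d.png",np.hstack(out)[...,::-1])
E
```

```text
g [ 0.5416 -0.1449  0.2882] yaw_y -3.59 lin [ 24.18 -11.54  14.83] spin [ 0.154 -2.988] q7 -0.19961679328643833 F [1.9 1.  0.7] t 8.0
0.4203719395016808
(560, 3)
scene 1306 lid 1.9752435954539438 -0.006846971955684712
scene lock_mouth 0.51 [344.8 167.7] [ 0.5237 -0.2778  0.0414] [ 0.5244 -0.2791  0.0405]
scene lid_bar 0.77 [307.1  79. ] [ 0.6603 -0.2953  0.2114] [ 0.9423 -0.6719  0.0405]
scene lid_bar 0.18 [257. 289.] [0.4206 0.1265 0.0356] [0.4174 0.1298 0.0405]
scene test_box 0.9 [336.  178.6] [ 0.5125 -0.2267  0.0406] [ 0.5126 -0.2268  0.0405]
(560, 3)
```

View pics/d.png

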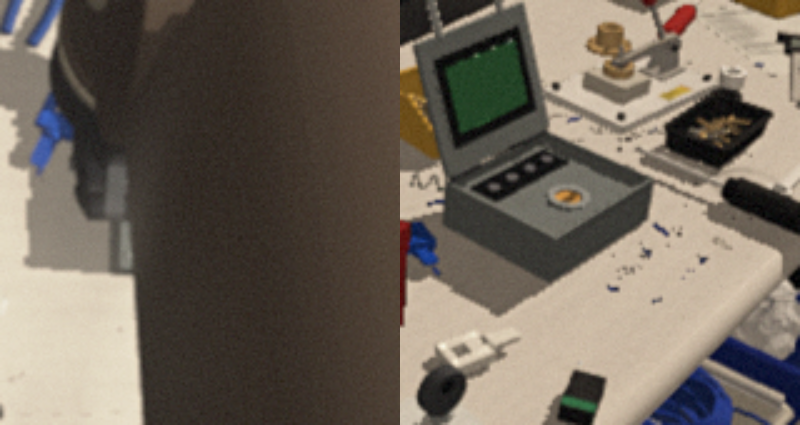

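The lid stands at about 1.95 rad. In the scene crop (right half) the lock ring is visible at (568,196), which is full-frame (347,168). I'm going above the key now, and will measure the lock from the top camera there.

Call:
{"fn": "carry_out", "kwargs": {"motion": [{"linear": [4,-2,0],"spin": 0.03,"hand": 0.42},{"linear": [8,-4,1],"spin": 0.06,"hand": 0.42},{"linear": [12,-6,3],"spin": 0.09,"hand": 0.42},{"linear": [16,-8,5],"spin": 0.12,"hand": 0.42},{"linear": [20,-10,8],"spin": 0.154,"hand": 0.42},{"linear": [23,-11.5,11],"spin": 0.154,"hand": 0.42},{"linear": [24.2,-11.5,14],"spin": 0.154,"hand": 0.42},{"linear": [24.2,-11.5,14.8],"spin": 0.154,"hand": 0.42},{"linear": [24.2,-11.5,14.8],"spin": 0.154,"hand": 0.42},{"linear": [24.2,-11.5,14.8],"spin": 0.154,"hand": 0.42}]}}

```text
time: 9.65
ee_pos: [0.4444, 0.1014, 0.2961]
orientation: [[0.217, 0.976, 0.001], [0.976, -0.217, 0.0], [0.0, 0.001, -1.0]]
force: [-0.1, -0.0, -0.1]
grip_width: 0.422
gripper_force: 0.0
```

```bash
python3 - <<'E'
from h import *
goto([.4412,.1037,.065],-12.4)
out=[]
for n in("top","scene"):
    p=grab_frame(n)
    np.savez(f"pics/{n}.npz",**{k:np.array(p[k]) for k in p})
    for k in("lock_mouth",):
        for r in spot_point(p,k): print(n,k,round(r["confidence"],2),np.round(r["uv"],1),np.round(world(p,r["uv"]),4),np.round(onplane(p,r["uv"],.0405),4))
    f=p["frame"][170:270,360:460] if n=="top" else p["frame"][130:210,300:380]
    out.append(cv2.resize(f,(400,400),interpolation=cv2.INTER_CUBIC))
    if n=="scene":
        D=cloud(p); m=(np.hypot(D[...,0]-.441,D[...,1]-.104)<.06)&(D[...,2]>.12)&(D[...,2]<.145); P=D[m]; print("fingers",len(P),np.round(P.min(0),3),np.round(P.max(0),3))
cv2.imwrite("pics/e.png",np.hstack(out)[...,::-1])
E
```

```text
g [0.4446 0.1014 0.1411] yaw_y -12.53 lin [ 0.15 -0.39  7.61] spin [-2.000e-03  3.139e+00] q7 -43.47575070003516 F [-0.1 -0.  -0.1] t 9.65
top lock_mouth 0.6 [417.9 195.2] [ 0.5239 -0.2819  0.0415] [ 0.524  -0.2821  0.0405]
scene lock_mouth 0.52 [344.4 170.4] [ 0.5206 -0.2723  0.0379] [ 0.5184 -0.2686  0.0405]
fingers 268 [0.411 0.085 0.123] [0.47  0.117 0.145]
```

View pics/e.png

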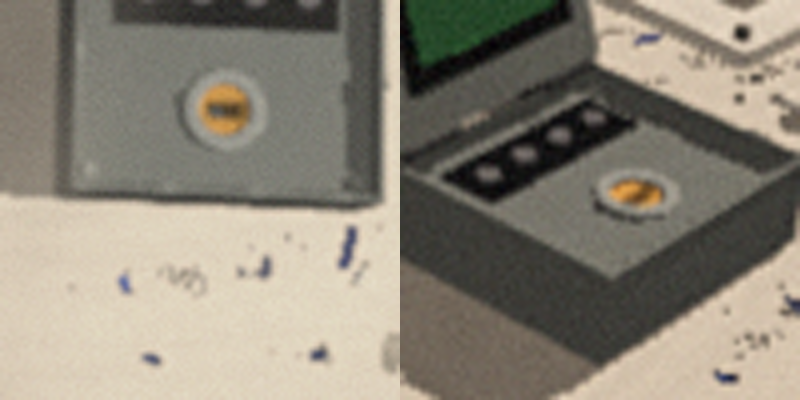

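```bash
cat >> h.py <<'E'
def lockpos(p):
    hsv=cv2.cvtColor(np.ascontiguousarray(p["frame"]),cv2.COLOR_RGB2HSV); C=cloud(p)
    near=(abs(C[...,0]-.52)<.06)&(abs(C[...,1]+.278)<.06)&(C[...,2]>.02)&(C[...,2]<.06)
    m=((hsv[...,0]>8)&(hsv[...,0]<28)&(hsv[...,1]>110)&near).astype(np.uint8)
    h=cv2.convexHull(np.argwhere(m)[:,::-1].astype(np.int32)); 
    M=cv2.moments(h); uv=[M["m10"]/M["m00"],M["m01"]/M["m00"]]
    # steel ring from height: points above deck
    ring=C[near&(C[...,2]>.0415)&(np.hypot(C[...,0]-.522,C[...,1]+.279)<.03)]
    return uv,onplane(p,uv,.0405),m.sum(),np.ptp([onplane(p,q[0].astype(float),.0405) for q in h],axis=0),ring
E
python3 - <<'E'
from h import *
ps=[dict(np.load(f"pics/{n}.npz")) for n in("top","scene")]
for p in ps:
    uv,w,n,s,ring=lockpos(p); print(np.round(uv,2),np.round(w,4),n,np.round(s,4))
    C=cloud(p); B=C.copy(); B[...,:2]=(C[...,:2]-[.53,-.27])@R2(-3.6); Z=B[...,2]
    # box rim extents
    m=(Z>.044)&(Z<.055)&(abs(B[...,0])<.1)&(abs(B[...,1]+.007)<.09)
    for a in(-.03,0.,.03):
        q=B[m&(abs(B[...,0]-a)<.012)]; print(" y",a,np.round([q[:,1].min(),q[:,1].max()],4),end="")
    for a in(-.04,-.01,.02):
        q=B[m&(abs(B[...,1]-a)<.012)]; print(" x",a,np.round([q[:,0].min(),q[:,0].max()],4),end="")
    print("\nlock box frame",np.round((w[:2]-[.53,-.27])@R2(-3.6),4))
    # front edge yaw fit (rim front)
    pts=[]
    for a in np.arange(-.07,.06,.005):
        q=B[m&(abs(B[...,1]-a)<.003)&(B[...,0]<-.03)]
        if len(q): pts.append((a,q[:,0].min()))
    pts=np.array(pts); print("front edge slope deg",np.degrees(np.polyfit(pts[:,0],pts[:,1],1)[0]))
E
```

```text
[415.7  196.76] [ 0.5211 -0.2777  0.0405] 95 [0.0216 0.0215 0.    ]
 y -0.03 [-0.082   0.0686] y 0.0 [-0.0815  0.0682] y 0.03 [-0.0814  0.068 ] x -0.04 [-0.0515  0.0755] x -0.01 [-0.051   0.0757] x 0.02 [-0.0513  0.0759]
lock box frame [-0.0084 -0.0083]
front edge slope deg 0.27255938560611426
[346.77 168.1 ] [ 0.5201 -0.2808  0.0405] 36 [0.0219 0.0185 0.    ]
 y -0.03 [-0.0833  0.0685] y 0.0 [-0.0855  0.0675] y 0.03 [-0.0849  0.0679] x -0.04 [-0.0557  0.0736] x -0.01 [-0.0558  0.0753] x 0.02 [-0.0561  0.0751]
lock box frame [-0.0092 -0.0114]
front edge slope deg 0.08078533691826305
```

Call:
{"fn": "carry_out", "kwargs": {"motion": [{"linear": [0.15,-0.35,1.5],"spin": 0,"hand": 0.42},{"linear": [0.15,-0.35,4.0],"spin": 0,"hand": 0.42},{"linear": [0.15,-0.35,6.5],"spin": 0,"hand": 0.42},{"linear": [0.15,-0.35,7.6],"spin": 0,"hand": 0.42},{"linear": [0.15,-0.35,7.6],"spin": 0,"hand": 0.42}]}}

```text
time: 10.48
ee_pos: [0.4401, 0.1044, 0.2185]
orientation: [[0.215, 0.977, -0.002], [0.977, -0.215, -0.0], [-0.001, -0.002, -1.0]]
force: [-0.7, -0.3, 0.8]
grip_width: 0.415
gripper_force: 0.0
```

Call:
{"fn": "carry_out", "kwargs": {"motion": [{"linear": [0,0,0],"spin": 0,"hand": 0.2},{"linear": [0,0,0],"spin": 0,"hand": 0.0},{"linear": [0,0,0],"spin": 0,"hand": 0.0},{"linear": [0,0,0],"spin": 0,"hand": 0.0},{"linear": [0,0,0],"spin": 0,"hand": 0.0}], "force": 80}}

```text
time: 11.1
ee_pos: [0.441, 0.1045, 0.2201]
orientation: [[0.215, 0.977, 0.002], [0.977, -0.215, 0.0], [0.001, 0.002, -1.0]]
force: [-0.4, -0.3, 6.5]
grip_width: 0.126
gripper_force: 78.4
```

Call:
{"fn": "carry_out", "kwargs": {"motion": [{"linear": [0,0,-2.0],"spin": 0,"hand": 0.0},{"linear": [0,0,-4.5],"spin": 0,"hand": 0.0},{"linear": [0,0,-7.5],"spin": 0,"hand": 0.0},{"linear": [-3,1.3,-9.5],"spin": 0,"hand": 0.0},{"linear": [-7.5,3.3,-10],"spin": -0.03,"hand": 0.0},{"linear": [-12.5,5.6,-10],"spin": -0.06,"hand": 0.0},{"linear": [-17.5,7.8,-10],"spin": -0.09,"hand": 0.0},{"linear": [-22.5,10.0,-10],"spin": -0.12,"hand": 0.0},{"linear": [-27.5,12.3,-10],"spin": -0.154,"hand": 0.0},{"linear": [-32,14.3,-10],"spin": -0.154,"hand": 0.0},{"linear": [-35.0,15.6,-9],"spin": -0.154,"hand": 0.0},{"linear": [-35.8,16.0,-7],"spin": -0.154,"hand": 0.0}]}}

```text
time: 12.6
ee_pos: [0.5195, -0.2822, 0.289]
orientation: [[0.067, 0.998, 0.001], [0.998, -0.067, -0.001], [-0.001, 0.001, -1.0]]
force: [-0.2, 0.5, -0.7]
grip_width: 0.126
gripper_force: 78.0
```

Call:
{"fn": "carry_out", "kwargs": {"motion": [{"linear": [0,0,0],"spin": 0,"hand": 0.0},{"linear": [0,0,0],"spin": 0,"hand": 0.0}]}}

```text
time: 12.85
ee_pos: [0.5199, -0.2779, 0.2893]
orientation: [[0.061, 0.998, -0.0], [0.998, -0.061, 0.001], [0.001, -0.0, -1.0]]
force: [-0.1, 0.1, 0.7]
grip_width: 0.128
gripper_force: 78.0
```

```bash
python3 - <<'E'
from h import *
goto([.5204,-.2792,.110],-3.6)
out=[]
for n in("top","scene"):
    p=grab_frame(n); np.savez(f"pics/{n}2.npz",**{k:np.array(p[k]) for k in p})
    f=p["frame"][150:250,360:460] if n=="top" else p["frame"][110:210,290:390]
    out.append(cv2.resize(f,(400,400),interpolation=cv2.INTER_CUBIC))
    for k in("key","key_shoulder","lock_mouth"):
        for r in spot_point(p,k)[:3]: print(n,k,round(r["confidence"],2),np.round(r["uv"],1),np.round(world(p,r["uv"]),4))
cv2.imwrite("pics/f.png",np.hstack(out)[...,::-1])
E
```

```text
g [ 0.5198 -0.2777  0.1343] yaw_y -3.48 lin [-0.14  0.07  2.43] spin [ 2.00e-03 -3.14e+00] q7 8.632755960487724 F [-0.1  0.1  0.7] t 12.85
top key 0.94 [343.1 176.7] [ 0.5716 -0.1434 -0.001 ]
top key 0.82 [179.2 244.2] [0.4408 0.1886 0.0136]
top key 0.66 [333.4 231.2] [ 0.4606 -0.1198 -0.0005]
top key_shoulder 0.94 [170.  237.1] [0.4553 0.2071 0.0138]
top key_shoulder 0.84 [319.3 225.7] [ 0.4709 -0.0908  0.0182]
top key_shoulder 0.68 [351.9 167.1] [ 0.5906 -0.1617  0.0015]
top lock_mouth 0.5 [413.1 196.6] [ 0.5234 -0.2763  0.0265]
scene key 0.73 [293.2 193.6] [ 0.5692 -0.1473  0.0138]
scene key 0.67 [349.2 153.4] [ 0.5166 -0.2771  0.0821]
scene key 0.67 [325.4 222.7] [ 0.4554 -0.1121  0.0135]
scene key_shoulder 0.58 [204.5 322.6] [0.4456 0.2183 0.0163]
scene key_shoulder 0.53 [316.2 225.9] [ 0.4608 -0.0879  0.0166]
scene key_shoulder 0.46 [350.5 143.4] [ 0.5142 -0.2727  0.1099]
scene lock_mouth 0.46 [347.1 170.3] [ 0.5205 -0.2843  0.0327]
```

View pics/f.png

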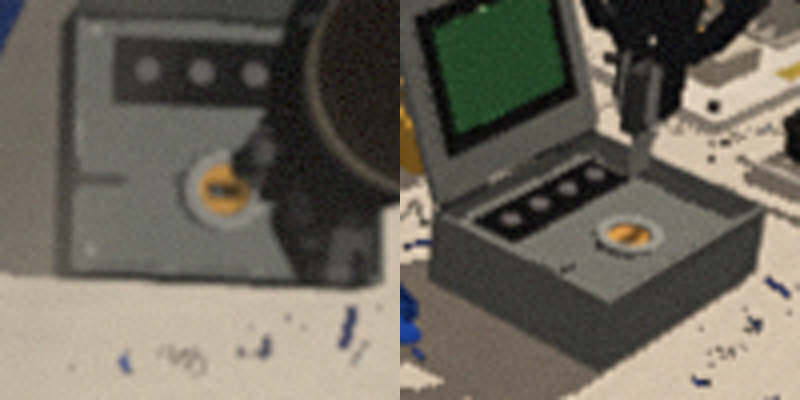

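Scene half: the blade tip is at (638,170), the lock at (630,235). Top half: the lock is at (222,188), and the key is hidden behind the gripper. I'll use the blade silhouette in the scene to take out the camera bias.

```bash
python3 - <<'E'
from h import *
p=dict(np.load("pics/scene2.npz")); A=p["attitude"];K=p["K"]
def pr(P):
    c=(np.atleast_2d(P)-p["xyz"])@A; return np.c_[K[0,2]+K[0,0]*c[:,0]/-c[:,2],K[1,2]-K[1,1]*c[:,1]/-c[:,2]]
C=cloud(p); g=np.array([.5198,-.2777,.1343]); t=g-[0,0,.055]
print("tip pred",pr(t),"shoulder",pr(t+[0,0,.026]))
near=(np.hypot(C[...,0]-g[0],C[...,1]-g[1])<.04)&(C[...,2]>.07)
R=R2(-3.6)
for row in range(140,158):
    u=np.where(near[row])[0]
    if len(u): 
        u=u[(u>335)&(u<365)]; z=np.median(C[row,u,2])
        print(row,u.min(),u.max(),round((u.min()+u.max())/2,1),"z",round(z,4),p["frame"][row,u].mean(1).astype(int))
# predicted silhouette at blade z
for z in(.008,.014,.02):
    c=np.array([[sx*.0025,sy*.007] for sx in(-1,1) for sy in(-1,1)])@R.T+t[:2]
    q=pr(np.c_[c,np.full(4,t[2]+z)]); print(z,np.round(q[:,0].min(),1),np.round(q[:,0].max(),1),"row",np.round(q[:,1].mean(),1))
for n in("top2","scene2","top","scene"):
    q=dict(np.load(f"pics/{n}.npz"));uv,w,m,s,_=lockpos(q); print(n,np.round(uv,2),np.round(w,4),m)
E
```

```text
tip pred [[348.03194847 153.91447395]] shoulder [[349.35951578 143.64868958]]
140 345 356 350.5 z 0.1202 [ 62  23  33  30  32  36  65  76  83  86  91 109]
141 345 355 350.0 z 0.1175 [ 42  24  30  32  34  24  47  79 106 124 155]
142 345 354 349.5 z 0.1135 [ 83  43  28  27  35  36  48  87 120 150]
143 346 354 350.0 z 0.1114 [123  79  41  45  70  68  77  90 137]
144 348 354 351.0 z 0.1083 [ 65  63  82  83  80 111 164]
145 348 353 350.5 z 0.1031 [ 84  74  77  77  85 143]
146 348 352 350.0 z 0.1008 [ 80  71  77  75 102]
147 348 352 350.0 z 0.0969 [ 84  75  79  81 119]
148 348 352 350.0 z 0.0945 [ 74  75  82  77 101]
149 348 352 350.0 z 0.0928 [77 79 83 83 72]
150 347 352 349.5 z 0.0896 [70 79 83 82 78 64]
151 347 352 349.5 z 0.0863 [73 82 83 82 82 62]
152 347 351 349.0 z 0.0853 [74 80 78 72 60]
153 348 350 349.0 z 0.0828 [79 68 48]
154 348 348 348.0 z 0.0796 [92]
0.008 345.6 351.2 row 150.8
0.014 345.9 351.5 row 148.4
0.02 346.2 351.9 row 146.1
top2 [415.49 197.08] [ 0.5205 -0.2773  0.0405] 87
scene2 [344.68 165.27] [ 0.5308 -0.288   0.0405] 38
top [415.7  196.76] [ 0.5211 -0.2777  0.0405] 95
scene [346.77 168.1 ] [ 0.5201 -0.2808  0.0405] 36
```

Call:
{"fn": "carry_out", "kwargs": {"motion": [{"linear": [-0.08,0.07,1.5],"spin": 0,"hand": 0.0},{"linear": [-0.08,0.07,3.0],"spin": 0,"hand": 0.0},{"linear": [-0.08,0.07,3.6],"spin": 0,"hand": 0.0},{"linear": [-0.08,0.07,3.9],"spin": 0,"hand": 0.0},{"linear": [-0.08,0.07,4.2],"spin": 0,"hand": 0.0},{"linear": [-0.08,0.07,4.3],"spin": 0,"hand": 0.0},{"linear": [-0.08,0.07,4.3],"spin": 0,"hand": 0.0}]}}

```text
time: 14.12
ee_pos: [0.5206, -0.2798, 0.2474]
orientation: [[0.063, 0.998, 0.0], [0.998, -0.063, 0.0], [0.0, 0.0, -1.0]]
force: [-3.3, 3.7, 8.7]
grip_width: 0.125
gripper_force: 79.9
```

Call:
{"fn": "carry_out", "kwargs": {"motion": [{"linear": [0.08,-0.08,0.1],"spin": 0,"hand": 0.0},{"linear": [0.08,-0.08,0.3],"spin": 0,"hand": 0.0},{"linear": [0.08,-0.08,0.4],"spin": 0,"hand": 0.0},{"linear": [0.08,-0.08,0.4],"spin": 0,"hand": 0.0}]}}

```text
time: 14.62
ee_pos: [0.5198, -0.2782, 0.2421]
orientation: [[0.062, 0.998, -0.0], [0.998, -0.062, 0.002], [0.002, -0.0, -1.0]]
force: [-0.3, 6.1, 0.4]
grip_width: 0.128
gripper_force: 78.4
```

Call:
{"fn": "carry_out", "kwargs": {"motion": [{"linear": [0.1,0,0.1],"spin": 0,"hand": 0.0},{"linear": [0.1,0.08,0.25],"spin": 0,"hand": 0.0},{"linear": [0.1,-0.08,0.4],"spin": 0,"hand": 0.0},{"linear": [0.1,0.08,0.5],"spin": 0,"hand": 0.0},{"linear": [0.1,-0.08,0.6],"spin": 0,"hand": 0.0},{"linear": [0.1,0,0.6],"spin": 0,"hand": 0.0}]}}

```text
time: 15.38
ee_pos: [0.52, -0.2779, 0.2368]
orientation: [[0.062, 0.998, 0.001], [0.998, -0.062, 0.001], [0.001, 0.0, -1.0]]
force: [-2.0, 5.7, 6.7]
grip_width: 0.129
gripper_force: 79.6
```

Call:
{"fn": "carry_out", "kwargs": {"motion": [{"linear": [0.08,0,0.1],"spin": 0,"hand": 0.0},{"linear": [0.08,0.08,0.25],"spin": 0,"hand": 0.0},{"linear": [0.08,-0.08,0.4],"spin": 0,"hand": 0.0},{"linear": [0.08,0.08,0.5],"spin": 0,"hand": 0.0},{"linear": [0.08,-0.08,0.6],"spin": 0,"hand": 0.0},{"linear": [0.08,0,0.6],"spin": 0,"hand": 0.0}]}}

```text
time: 16.12
ee_pos: [0.5199, -0.2776, 0.2308]
orientation: [[0.063, 0.998, 0.001], [0.998, -0.063, -0.0], [-0.0, 0.001, -1.0]]
force: [-2.4, 4.6, 5.6]
grip_width: 0.13
gripper_force: 79.4
```

Call:
{"fn": "carry_out", "kwargs": {"motion": [{"linear": [0.05,0,0.1],"spin": 0,"hand": 0.0},{"linear": [0.05,0.08,0.25],"spin": 0,"hand": 0.0},{"linear": [0.05,-0.08,0.4],"spin": 0,"hand": 0.0},{"linear": [0.05,0.08,0.5],"spin": 0,"hand": 0.0},{"linear": [0.05,-0.08,0.6],"spin": 0,"hand": 0.0},{"linear": [0.05,0,0.7],"spin": 0,"hand": 0.0},{"linear": [0.05,0,0.7],"spin": 0,"hand": 0.0}]}}

```text
time: 17.0
ee_pos: [0.5199, -0.2774, 0.2245]
orientation: [[0.063, 0.998, 0.001], [0.998, -0.063, -0.001], [-0.001, 0.001, -1.0]]
force: [-5.0, 3.7, 15.1]
grip_width: 0.127
gripper_force: 81.1
```

Call:
{"fn": "carry_out", "kwargs": {"motion": [{"linear": [0.03,-0.05,0.1],"spin": 0,"hand": 0.0},{"linear": [0.03,0.03,0.15],"spin": 0,"hand": 0.0},{"linear": [0.03,-0.05,0.15],"spin": 0,"hand": 0.0},{"linear": [0.03,-0.05,0.15],"spin": 0,"hand": 0.0}]}}

```text
time: 17.5
ee_pos: [0.5197, -0.2773, 0.2244]
orientation: [[0.063, 0.998, 0.002], [0.998, -0.063, -0.002], [-0.002, 0.002, -1.0]]
force: [-6.8, 4.8, 26.8]
grip_width: 0.127
gripper_force: 82.5
```

```bash
python3 - <<'E'
from h import *
goto([.5204,-.2792,.0695],-3.6)
p=grab_frame("scene"); cv2.imwrite("pics/g.png",cv2.resize(p["frame"][110:200,300:400],(667,600),interpolation=cv2.INTER_CUBIC)[...,::-1])
E
```

```text
g [ 0.52   -0.2775  0.0694] yaw_y -3.62 lin [-0.16  0.05 -0.01] spin [-0.     3.141] q7 6.207853698962582 F [-6.8  4.8 26.8] t 17.5
```

View pics/g.png

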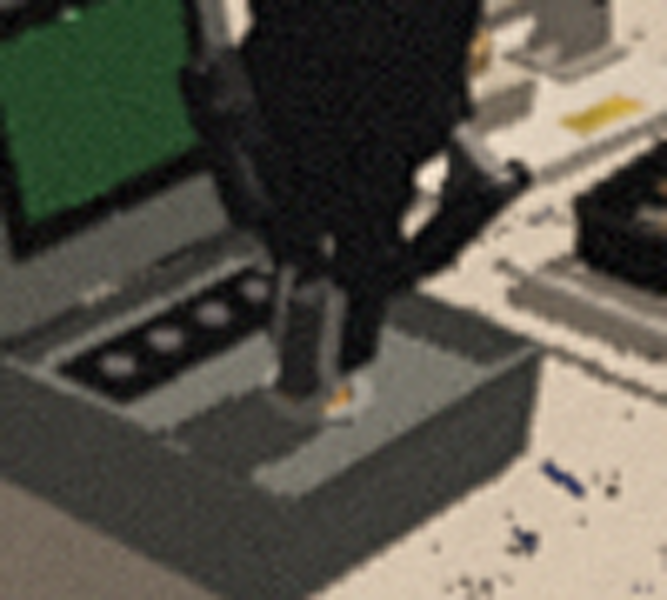

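The blade has gone fully in; the bow sits right down at the lock ring, (320,390) in the crop. Pressing further raises the force (15 to 27 N) with no travel, so the collar is home. Now the clockwise turn.

Call:
{"fn": "carry_out", "kwargs": {"motion": [{"linear": [0.03,-0.06,-0.04],"spin": 0.15,"hand": 0.0},{"linear": [0.03,-0.06,-0.04],"spin": 0.32,"hand": 0.0},{"linear": [0.03,-0.06,-0.04],"spin": 0.49,"hand": 0.0},{"linear": [0.03,-0.06,-0.04],"spin": 0.66,"hand": 0.0},{"linear": [0.03,-0.06,-0.04],"spin": 0.83,"hand": 0.0},{"linear": [0.03,-0.06,-0.04],"spin": 1.0,"hand": 0.0},{"linear": [0.03,-0.06,-0.04],"spin": 1.17,"hand": 0.0},{"linear": [0.03,-0.06,-0.04],"spin": 1.34,"hand": 0.0}]}}

```text
time: 18.55
ee_pos: [0.5189, -0.2773, 0.2245]
orientation: [[0.987, 0.161, 0.002], [0.161, -0.987, -0.001], [0.001, 0.002, -1.0]]
force: [-5.2, 4.9, 20.3]
grip_width: 0.132
gripper_force: 81.9
```

```bash
python3 - <<'E'
from h import *
goto([.52,-.2775,.0694],-3.62-100); print(np.round(get_obs()["moment"],2),np.round(get_obs()["q"],1))
E
```

```text
g [ 0.5191 -0.2775  0.0695] yaw_y -80.71 lin [0.09 0.01 0.01] spin [ 0.4   -2.742] q7 -57.49515902758461 F [-5.2  4.9 20.3] t 18.55
[1.19 1.34 0.15] [ 23.6  31.9  -0.2 105.9   0.2  42.1 -57.5]
```

Call:
{"fn": "carry_out", "kwargs": {"motion": [{"linear": [0,0,0],"spin": 0.15,"hand": 0.0},{"linear": [0,0,0],"spin": 0.3,"hand": 0.0},{"linear": [0,0,0],"spin": 0.4,"hand": 0.0},{"linear": [0,0,0],"spin": 0.43,"hand": 0.0},{"linear": [0,0,0],"spin": 0.43,"hand": 0.0},{"linear": [0,0,0],"spin": 0.43,"hand": 0.0}]}}

```text
time: 19.3
ee_pos: [0.5189, -0.2771, 0.2244]
orientation: [[0.966, -0.259, 0.002], [-0.259, -0.966, -0.001], [0.002, 0.0, -1.0]]
force: [-5.4, 6.1, 22.1]
grip_width: 0.13
gripper_force: 82.1
```

```bash
python3 - <<'E'
from h import *
goto([.52,-.2775,.0694],-3.62-100); print(np.round(get_obs()["moment"],2))
p=grab_frame("scene"); cv2.imwrite("pics/h.png",cv2.resize(p["frame"][60:200,280:420],(600,600),interpolation=cv2.INTER_CUBIC)[...,::-1])
hz=np.array([.53,-.27])+R2(-3.6)@[.0735,-.0075]
C=cloud(p); B=C.copy(); B[...,:2]=(C[...,:2]-hz)@R2(-3.6)
m=(B[...,1]>.02)&(B[...,1]<.07)&(B[...,2]>.09)&(B[...,2]<.165)&(B[...,0]>-.02)&(B[...,0]<.12); q=B[m]
k=np.polyfit(q[:,2],q[:,0],1); print(len(q),"lid",np.pi/2+np.arctan(k[0]))
E
```

```text
g [ 0.5192 -0.2773  0.0694] yaw_y -105.01 lin [0.09 0.   0.  ] spin [-0.024  3.117] q7 -77.35392491940776 F [-5.4  6.1 22.1] t 19.3
[1.25 1.3  0.14]
604 lid 1.9719606287251388
```

View pics/h.png

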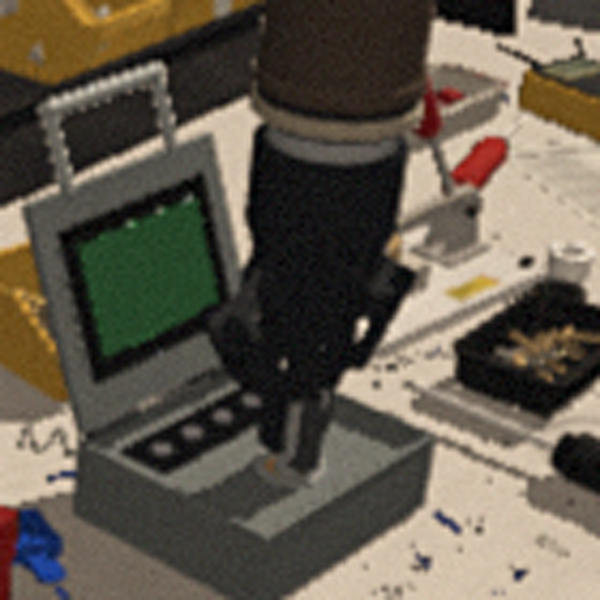

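Call:
{"fn": "carry_out", "kwargs": {"motion": [{"linear": [0,0,0],"spin": 0.06,"hand": 0.0},{"linear": [0,0,0],"spin": 0.06,"hand": 0.0},{"linear": [0,0,0],"spin": 0.06,"hand": 0.0},{"linear": [0,0,0],"spin": 0.06,"hand": 0.0}]}}

```text
time: 19.85
ee_pos: [0.519, -0.2771, 0.2244]
orientation: [[0.949, -0.316, 0.002], [-0.316, -0.949, -0.001], [0.002, 0.0, -1.0]]
force: [-6.8, 4.8, 22.9]
grip_width: 0.128
gripper_force: 82.0
```

```bash
python3 - <<'E'
from h import *
goto([.52,-.2775,.0694],-3.62-100); print(np.round(get_obs()["moment"],2), get_obs()["gripper_force"])
E
```

```text
g [ 0.5192 -0.2773  0.0694] yaw_y -108.43 lin [ 0.08 -0.    0.  ] spin [-0.084  3.058] q7 -80.14139919162925 F [-6.8  4.8 22.9] t 19.85
[1.24 1.28 0.19] 82.03609585762024
```

Call:
{"fn": "carry_out", "kwargs": {"motion": [{"linear": [0,0,0],"spin": 0.05,"hand": 0.0},{"linear": [0,0,0],"spin": 0.05,"hand": 0.0},{"linear": [0,0,0],"spin": 0.05,"hand": 0.0},{"linear": [0,0,0],"spin": 0.05,"hand": 0.0}]}}

```text
time: 20.35
ee_pos: [0.519, -0.2771, 0.2244]
orientation: [[0.932, -0.363, 0.002], [-0.363, -0.932, -0.001], [0.002, 0.0, -1.0]]
force: [-4.7, 4.7, 23.3]
grip_width: 0.128
gripper_force: 82.0
```

```bash
python3 - <<'E'
from h import *
goto([.52,-.2775,.0694],-3.62-100); print(np.round(get_obs()["moment"],2), get_obs()["gripper_force"])
E
```

```text
g [ 0.5193 -0.2772  0.0694] yaw_y -111.27 lin [ 0.08 -0.    0.  ] spin [-0.133  3.008] q7 -82.45718532217577 F [-4.7  4.7 23.3] t 20.35
[1.15 1.18 0.39] 82.02614665031433
```

The moment jumped to 0.39 N m, so the key is at the stop. Handing in.

```bash
python3 -c "
from rig import *
print(hand_in())"
```

```text
the job is handed in; nothing more can be done
None
```

The job is handed in, result not shown: lid released at about 1.95 rad, rectangular key fully home, turned clockwise to its stop and still gripped, round key not touched.

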